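Release a handle blank from its clamping jig with a ratchet spanner

ROBOT

A 7-joint arm with a two-finger parallel gripper is mounted at the origin on the work surface. World frame = base frame: x ahead of the robot, y to its left, z up, the work surface at z = 0. Lengths are in m, angles in rad, forces in N, time in s.
With the tool pointing down it reaches from about 0.425 to 0.875 m from the base axis. Payload 4.7 kg.
Tool frame: the origin (TCP) lies on the centre line of the jaws, within the pads' length; the fingertips stand 22 mm ahead of it and the grasp point (between the pads) lies 3 mm ahead of it; z points along the fingers, y is the direction in which the jaws open and shut (so a half turn about z gives the same grasp; the last joint's range is limited). The gripper opens to 87 mm and grips with 3 to 60 N. Pads are 19 mm wide; open, the fingers measure 117 mm over their backs; the gripper's body (75 mm by 190 mm) begins 51 mm behind the grasp point.
Start: joints at [1.183, 0.321, -0.07, 1.45, 0.023, 1.371, -0.057], TCP at [0.254, -0.598, 0.245] pointing down, gripper open.
Joint ranges: [-2.86, 2.86], [-0.3, 2.09], [-1.38, 1.24], [0.06, 2.45], [-1.56, 4.7], [0.09, 2.05], [-2.69, 2.69]. Speed limits (rad/s): [2.57, 2.57, 3.14, 3.14, 3.14, 3.14, 3.14].

INTERFACE

Orientations are given as a rotation vector (axis times angle).
In Python, from bench import ctrl, imaging, close_job, finder gives the robot as it stands. The module is installed in compiled form; this text tells all that it offers.
- The arm moves only by the shell command python3 -m jog 'ROWS' [FORCE]. ROWS is JSON, a list that holds one entry, the list of rows, each a list of 7 numbers: the shift along the tool's x, y, z in cm, then the turn, a rotation vector about the tool's x, y, z in degrees, then the finger opening in cm, from 0 to 8.7. In form: [[[dx, dy, dz, ax, ay, az, claw], ...]]. A call has 1 to 12 rows; each row shifts and turns the commanded pose from where the row before left it, along the tool's axes as they then stand; what a row does not reach is not made up. A row lasts 1/10 s, in which the tool goes at most 50 mm and 8.59 degrees, less where a joint would pass 70% of its speed; a pose out of reach is approached as far as the arm can. A call is refused whole if a number of a shift passes 5 or a number of a turn 8.59, either way. A call with a gripper value outside its range is refused whole. The fingers move at their own pace and stop on an object; FORCE is the grip in N (left out, the last holds). Time passes only in rows, so rows that do not move let the fingers close. It gives the time, the measured TCP pose, the force and the opening at its end, in the units of the state.
- ctrl.get_state(): the state, without advancing time (a new reading comes with each control period).
- imaging.get_image(name): name is "side" or "top" or "wrist"; returns a dict with "frame" (420x560x3 uint8, red, green, blue), "intrinsics" (3x3 intrinsics, pixels), "pose" (4x4, takes a point from camera to world coordinates). Camera axes: x right, y down, z forward; pixel columns grow to the right and rows downward; lengths in m; the calibration is good to about 2 mm. A picture is of the moment at which its call begins. There is no depth.
- close_job(): hands the job in, once; it reports no verdict.
Trained networks look in the newest picture that a camera, given by its name, has taken for a name from the list of things; names that differ only in an ending like _2 or _b are one class to them, and where a whole thing is asked for, a point or a joint stands for the part that bears it (a point fixed in the world has none). Each returns a list of dicts, best first, with "conf" (0 to 1); they miss things now and then, are a little off and sometimes report something else, mostly with a low value. They report only what shows in the picture. A call takes as long as a camera call.
- finder.trace(label, camera): "region" (420x560 bool, what is visible of it) and "point" ([row, column] as shares, 0 to 1, of the picture: columns of its width, rows of its height, amid what is visible of it).
- finder.spot_point(label, camera): "point" ([row, column] as shares, 0 to 1, of the picture: columns of its width, rows of its height: a listed point, or the origin of a listed thing).
The state is a dict: "time": time; "joint_positions": joint angles; "qd": joint speeds; "joint_torque": joint torques, N m; "position": TCP position; "tool_rot": TCP orientation; "ft_force": force on the tool from outside, world axes, zero at the start; "torque": the same for the moment, N m; "grip_width": opening from 0.0 (shut) to 1.0 (fully open).
Only numpy, scipy, OpenCV 4.12 (cv2) and the standard library are available. Lean on these libraries where they do the work, as an engineer would, in place of code of your own. Each camera call takes 0.05 s, during which the arm holds its last target. There are 200 camera calls.

TASK

The wooden handle blank in the clamping jig is done and has to come out. The ratchet spanner on the clamp nut is still set to tighten, so push its small direction lever over to the other side, then swing the handle to and fro until the nut has backed off (anticlockwise) at least half a turn; do not wring the nut any tighter. Then push the steel strap all the way back off the blank, take the blank out and set it down flat (not dropped) across both drying battens of the rack, on the free part beside the blank already there, disturbing nothing else on the bench.

Things in the scene. Friction and masses are not known exactly. Their poses are not given: they have to be found in the camera images.
- jig: Clamping jig fixed on the bench: plywood board 235 x 280 x 18 mm. Origin at bench level on the axis of the upright clamp stud; z up, x from the stud towards the clamped blank, y along the blank. Board: x -100 to 135, y -140 to 140 mm. Two 10 mm dowel stops, 14 mm above the board, stand on the far side of the blank at x = 111, y = -45 and 45. Heel block under the strap: x -64 to -36, top at 42 mm.
- nut_top (a point): Centre of the clamp nut's top face (hex, 24 mm across flats), on the stud axis, 75 mm above the bench at the start; the nut rises 4 mm a turn as it is undone. The stud (14 mm thick) reaches up to 90 mm above the bench.
- nut (a joint): Turn of the clamp nut, rad. 0 at the start, tight; grows as it is undone (anticlockwise from above, right-hand thread). It takes about 0.6 N m at first, 0.2 N m once loose. The clamping force fades as it backs off and is gone at about 1.8 rad; while it is tight the strap cannot be pushed back.
- spanner (a joint): Swing of the reversible ratchet ring spanner about the stud axis, rad; it stays on the nut. 0: handle along -x of the jig (away from the blank); grows anticlockwise from above. Swinging it alone takes 0.3 N m. It turns the nut one way only (see ratchet_lever) and clicks back freely the other way, in teeth of 0.39 rad, so up to 0.39 rad of each driving stroke can be lost.
- spanner_grip (a point): Point in the handle bar, 135 mm from the stud axis, 67.5 mm above the bench; x axis outward along the handle. Bar 16 mm wide, from 63 to 72 mm above the bench, free below (board top at 18 mm), reaching to 190 mm from the stud axis. The spanner's ring head is 48 mm across, 62 to 76 mm above the bench.
- ratchet_lever (a joint): The ratchet's direction lever, rad, relative to the handle. -0.5 (tab swung clockwise seen from above): the spanner tightens; so it starts. +0.5 (tab swung fully anticlockwise): it loosens, i.e. the handle drives the nut when swung anticlockwise and clicks back clockwise. A sideways push of 4 to 8 N on the tab moves it (the handle may give a little); it stays where left.
- lever_tip (a point): Middle of the lever's upright thumb tab: 10 mm along the lever, 8 mm wide, from 75 to 91 mm above the bench, free all round above 80 mm; this point is at 84 mm. The lever's upright pivot is on top of the spanner, 34 mm from the stud axis along the handle; the tab is 25 mm outward from the pivot. x axis outward along the lever.
- strap (a joint): Travel of the slotted steel strap back off the blank, m, along -x of the jig: 0 at the start, 0.060 all the way back at the end of its slot. Once the nut is loose it slides with 1 to 5 N and stays where it is left.
- strap_toe (a point): Centre of the strap's end face over the blank's middle (38 mm wide, 16 mm high, lower edge 42 mm above the bench, on the blank's top); this point is at 50 mm and starts 95 mm from the stud axis along x of the jig. Axes as the jig's. Push this face towards the stud; fully back it stands 35 mm from the stud axis, 40 mm short of the blank.
- blank_center (a point): Centre of the clamped handle blank: plain dark red wood, straight in the middle 124 mm, each end bent slightly (0.12 rad) towards -x; 30 mm wide (x), about 258 mm long (y), 24 mm high (z), about 140 g. This point is half-way up. It lies on the jig board, bottom 18 mm and top 42 mm above the bench.
- rack: Drying rack fixed on the bench: a board 200 x 170 x 8 mm with two wooden battens along its x, 200 mm long, 16 mm wide, at y = -65 and +65 mm, their tops 24 mm above the bench. Origin at bench level in the middle. Blanks lie across both battens, their length along y.
- rack_spot (a point): Middle of the free part of the rack, level with the batten tops (24 mm above the bench), 45 mm from the rack's middle along +x. Axes as the rack's.
- spare_blank_center (a point): Centre of another such blank (same size) that already lies across the battens at the rack's -x end; leave it there.
- loose_nut: plain dark hex nut, 24 mm across flats, 13 mm high, lying on a near corner of the jig board; leave it alone. Origin under its middle.
- cork_block: cork sanding block, 62 x 105 x 36 mm, on the bench; leave it alone. Origin under its middle.
- chisel: wood chisel with a dark wooden handle, 250 mm long, lying on the bench; leave it alone. Origin under its middle.
- glue_bottle: white plastic bottle, 48 mm across, 115 mm high, standing on the bench; leave it alone. Origin under its middle.
- tin: round red tin, 72 mm across, 55 mm high, standing on the bench; leave it alone. Origin under its middle.
- block_plane: small steel block plane, 150 x 45 x 60 mm, on the bench; leave it alone. Origin under its middle.
- mallet: wooden mallet, head 60 x 105 x 70 mm, on the bench; leave it alone. Origin under its middle.
- blank: The whole of the clamped blank: origin in the middle of its underside, 12 mm below blank_center; axes the same.

How it is judged:
On the way, in this order (a step that is already met when the one before it is completed fails the run):
1. the ratchet's direction lever is flipped over to the loosening side (value of joint ratchet_lever above 0.35 rad), for 0.2 s.
2. the nut is backed off half a turn (at least 2.9 rad) (value of joint nut above 2.9 rad), for 0.1 s.
3. the strap is pushed back at least 52 mm of its 60 (value of joint strap above 0.052 m), for 0.2 s.
At the end, for the whole second after the job is handed in: Lever on the loosening side, nut undone by at least 2.9 rad, strap back at least 50 mm; the blank lies still and flat (within 0.1 rad) on both battens, its length along the rack's y within 0.26 rad, its centre between -10 and +85 mm in the rack's x and within 35 mm in its y (value of joint ratchet_lever above 0.35 rad and value of joint nut above 2.9 rad and value of joint strap above 0.05 m and x of blank_center in the frame of rack between -0.01 and 0.085 m and y of blank_center in the frame of rack between -0.035 and 0.035 m and z of blank_center in the frame of rack between 0.031 and 0.041 m and angle between blank_center's own z axis and vertical below 0.1 rad and angle between the y axis of blank_center and the y axis of rack, either way round below 0.26 rad and linear speed of blank below 0.02 m/s and angular speed of blank below 0.1 rad/s); the robot touches nothing.
It fails at once if the clamp nut is wrung tighter (value of joint nut below -0.12 rad).
It fails at once if the blank falls: moves faster than 0.6 m/s while no finger touches it (linear speed of blank above 0.6 m/s and contact force between the fingers and blank below 0.05 N).
It fails at once if the blank already on the rack is shifted by more than 15 mm (distance of spare_blank_center from where it was at the start of the episode above 0.015 m).
It fails at once if something else on the bench is shifted by more than 30 mm (distance of any of loose_nut, cork_block, chisel, glue_bottle, tin, block_plane, mallet from where it was at the start of the episode above 0.03 m).
It also fails if it takes over 72 s, if anything falls off the work surface, if the arm or the gripper's body presses on something with over 40 N, if the wrist force passes 120 N, or if a joint passes its speed limit or range.

## Working session

There is one attempt and no reset: what is moved stays moved. The work goes in short steps, Python scripts to look and compute and a shell command to move; the robot and the scene stay as the last step left them, time stands still between calls to the robot, and variables do not carry over. Pictures are saved under pics/ and viewed, about 8 in all and at most 12, crops included, and the job is handed in when it is done.

```bash
mkdir -p pics; ls
cat > h.py <<'E'
import numpy as np,cv2
from bench import ctrl,imaging,close_job,finder
from scipy.spatial.transform import Rotation as R
def st():
    s=ctrl.get_state();print('t',round(s['time'],2),'p',np.round(s['position'],4),'rv',np.round(s['tool_rot'],3),'F',np.round(s['ft_force'],1),'g',round(s['grip_width'],3),'q',np.round(s['joint_positions'],2));return s
def ray(im,pt):
    h,w=im['frame'].shape[:2];u=np.array([pt[1]*w,pt[0]*h,1.])
    d=im['pose'][:3,:3]@np.linalg.inv(im['intrinsics'])@u
    return im['pose'][:3,3],d/np.linalg.norm(d)
def atz(im,pt,z):
    o,d=ray(im,pt);return o+d*(z-o[2])/d[2]
def tri(rays):
    A=sum(np.eye(3)-np.outer(d,d) for o,d in rays);b=sum((np.eye(3)-np.outer(d,d))@o for o,d in rays)
    return np.linalg.solve(A,b)
def proj(im,p):
    c=np.linalg.inv(im['pose'])@np.append(p,1);u=im['intrinsics']@c[:3];return u[:2]/u[2]
def save(im,n):cv2.imwrite('pics/'+n,cv2.cvtColor(im['frame'],cv2.COLOR_RGB2BGR))
E
python3 - <<'E'
from h import *
st()
H=dict(jig=0,nut_top=.075,spanner_grip=.0675,lever_tip=.084,strap_toe=.05,blank_center=.03,rack=0,rack_spot=.024,spare_blank_center=.036,loose_nut=.018,cork_block=0,chisel=0,glue_bottle=0,tin=0,block_plane=0,mallet=0)
I={c:imaging.get_image(c) for c in('top','side','wrist')}
for c in I: save(I[c],c+'0.png');print(c,np.round(I[c]['pose'][:3,3],3))
for k,z in H.items():
    r=[];s=k
    for c in('top','side'):
        L=finder.spot_point(k,c)
        if L:
            p=L[0]['point'];r.append(ray(I[c],p));s+=f" {c} {L[0]['conf']:.2f} px{np.round([p[1]*560,p[0]*420])} {np.round(atz(I[c],p,z),3)[:2]}"
    if len(r)==2:s+=f' tri {np.round(tri(r),3)}'
    print(s)
E
```

```text
pics
t 0.0 p [ 0.2539 -0.5978  0.2434] rv [-3.077e+00 -6.270e-01  1.000e-03] F [-0.1  0.1  0.7] g 1.003 q [ 1.18  0.32 -0.07  1.45  0.02  1.37 -0.06]
top [0.372 0.073 1.323]
side [0.202 1.079 0.72 ]
wrist [ 0.324 -0.568  0.383]
jig top 0.86 px[261. 217.] [0.596 0.113] side 0.92 px[260. 246.] [0.589 0.12 ] tri [ 0.595  0.112 -0.006]
nut_top top 0.42 px[262. 212.] [0.597 0.109] side 0.50 px[259. 222.] [0.59  0.122] tri [0.597 0.109 0.066]
spanner_grip top 0.68 px[256. 237.] [0.528 0.124] side 0.90 px[307. 233.] [0.463 0.117] tri [0.496 0.118 0.068]
lever_tip top 0.67 px[336. 159.] [ 0.742 -0.099] side 0.43 px[281. 220.] [0.537 0.11 ] tri [ 0.701 -0.128 -0.06 ]
strap_toe top 0.73 px[269. 183.] [0.683 0.089] side 0.62 px[229. 220.] [0.686 0.104] tri [0.689 0.09  0.04 ]
blank_center top 0.82 px[269. 186.] [0.679 0.09 ]
rack top 0.75 px[417. 244.] [ 0.511 -0.333] side 0.80 px[335. 178.] [ 0.503 -0.341] tri [ 0.506 -0.333  0.004]
rack_spot top 0.79 px[420. 234.] [ 0.539 -0.336] side 0.66 px[323. 172.] [ 0.539 -0.323] tri [ 0.542 -0.338  0.016]
spare_blank_center top 0.58 px[420. 272.] [ 0.43  -0.327] side 0.94 px[353. 171.] [ 0.442 -0.339] tri [ 0.434 -0.324  0.044]
loose_nut top 0.73 px[269. 187.] [0.68 0.09] side 0.67 px[261. 271.] [0.537 0.243] tri [ 0.657  0.081 -0.114]
cork_block top 0.85 px[370. 182.] [ 0.695 -0.207] side 0.78 px[263. 184.] [ 0.712 -0.21 ] tri [ 0.702 -0.204  0.003]
chisel top 0.85 px[440. 194.] [ 0.658 -0.409] side 0.67 px[294. 166.] [ 0.659 -0.379] tri [ 0.666 -0.414 -0.018]
glue_bottle top 0.87 px[339. 160.] [ 0.764 -0.117] side 0.76 px[236. 197.] [ 0.758 -0.097] tri [ 0.768 -0.119 -0.013]
tin top 0.87 px[167. 257.] [0.482 0.382] side 0.70 px[264. 322.] [0.476 0.381] tri [ 0.479  0.381 -0.   ]
block_plane top 0.71 px[156. 221.] [0.587 0.415] side 0.94 px[212. 321.] [0.582 0.416] tri [ 0.585  0.415 -0.001]
mallet top 0.80 px[120. 266.] [0.457 0.513]
```

Run:
```python
import cv2
a=cv2.imread('pics/top0.png');b=cv2.imread('pics/side0.png')
A=cv2.resize(a[130:320,130:470],None,fx=2.3,fy=2.3,interpolation=cv2.INTER_CUBIC);cv2.imwrite('pics/t0c.png',A)
B=cv2.resize(b[140:300,180:380],None,fx=3.7,fy=3.7,interpolation=cv2.INTER_CUBIC);cv2.imwrite('pics/s0c.png',B)
```

```text
(no output)
```

View pics/t0c.png

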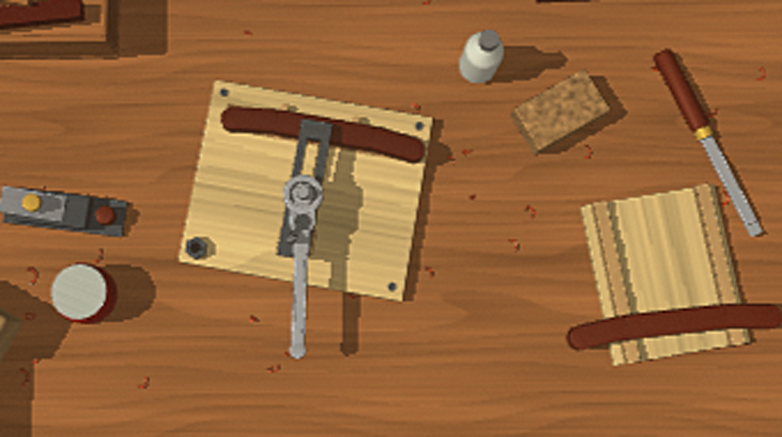

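View pics/s0c.png

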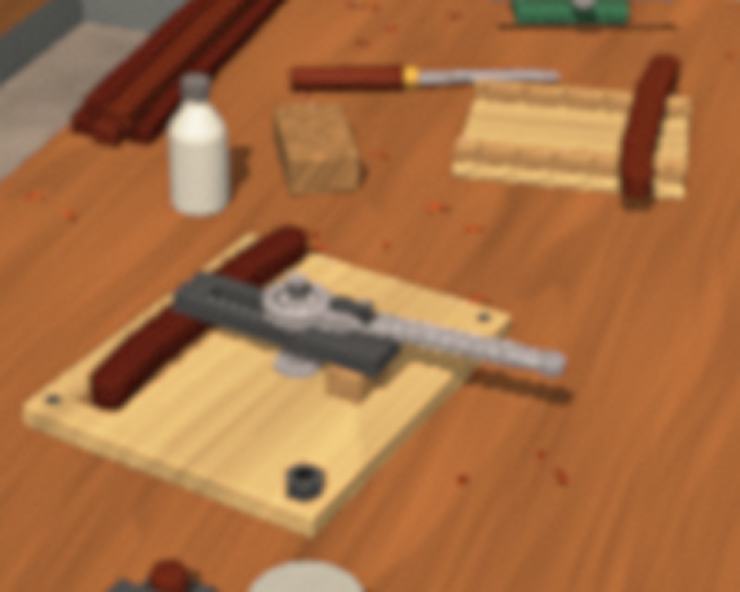

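Top view (crop): handle points toward −x (bar end at crop 297,352; stud 302,193), lever tab hidden near crop 297,230. Rack is at right, and its free side is toward +x. The side view agrees. Next I'll bring the wrist camera over the jig.

```bash
cat >> h.py <<'E'
def plan(p,yaw,s=None):
    """print turn (deg, about tool z) and then shift (cm, tool axes after turn) to reach p with tool x at yaw(deg), tool z down"""
    s=s or ctrl.get_state();Rc=R.from_rotvec(s['tool_rot']).as_matrix()
    c,n=np.cos(np.radians(yaw)),np.sin(np.radians(yaw))
    Rt=np.array([[c,n,0],[n,-c,0],[0,0,-1.]])
    print('yaw now',round(np.degrees(np.arctan2(Rc[1,0],Rc[0,0])),2),'turn',np.round(np.degrees(R.from_matrix(Rc.T@Rt).as_rotvec()),2),'shift cm',np.round(Rt.T@(np.array(p)-s['position'])*100,2))
E
python3 - <<'E'
from h import *
plan([.52,-.2,.245],-5); plan([.47,.13,.245],-5)
E
```

```text
yaw now 23.02 turn [1.000e-02 0.000e+00 2.802e+01] shift cm [ 2.301e+01 -4.199e+01 -4.000e-02]
yaw now 23.02 turn [1.000e-02 0.000e+00 2.802e+01] shift cm [ 1.515e+01 -7.443e+01 -4.000e-02]
```

```bash
python3 -m jog '[[[1.6,-3,0,0,0,7,2],[1.6,-3,0,0,0,7,2],[1.6,-3,0,0,0,7,2],[1.6,-3,0,0,0,7,2],[1.6,-3,0,0,0,0,2],[1.6,-3,0,0,0,0,2],[1.6,-3,0,0,0,0,2],[1.6,-3,0,0,0,0,2],[1.6,-3,0,0,0,0,2],[1.6,-3,0,0,0,0,2],[1.6,-3,0,0,0,0,2],[1.6,-3,0,0,0,0,2]]]' 20
python3 - <<'E'
from h import *
st();plan([.47,.13,.245],-5)
E
```

```text
time: 2.95
position: [0.4393, -0.2393, 0.2449]
tool_rot: [3.138, -0.137, 0.001]
ft_force: [0.7, -0.4, -0.2]
grip_width: 0.233
t 2.95 p [ 0.4393 -0.2393  0.2449] rv [ 3.138e+00 -1.370e-01  1.000e-03] F [ 0.7 -0.4 -0.2] g 0.233 q [ 0.78  0.02 -0.34  1.8   0.01  1.32 -1.22]
yaw now -4.98 turn [ 0.03 -0.03  0.02] shift cm [-1.600e-01 -3.705e+01 -1.000e-02]
```

```bash
python3 -m jog '[[[0,-3,0,0,0,0,1],[0,-3,0,0,0,0,1],[0,-3,0,0,0,0,1],[0,-3,0,0,0,0,1],[0,-3,0,0,0,0,0],[0,-3,0,0,0,0,0],[0,-3,0,0,0,0,0],[0,-3,0,0,0,0,0],[0,-3,0,0,0,0,0],[0,-3,0,0,0,0,0],[0,-3,0,0,0,0,0],[0,-3,0,0,0,0,0]]]'
python3 - <<'E'
from h import *
st();im=imaging.get_image('wrist');save(im,'w1.png');print(im['pose'])
for k,z in dict(jig=0,nut_top=.075,spanner_grip=.0675,lever_tip=.084,strap_toe=.05,blank_center=.03).items():
    L=finder.spot_point(k,'wrist')
    for l in L[:2]:
        p=l['point'];print(k,round(l['conf'],2),np.round([p[1]*560,p[0]*420]),np.round(atz(im,p,z),4))
E
```

```text
time: 4.15
position: [0.4699, 0.1193, 0.2448]
tool_rot: [3.138, -0.137, 0.001]
ft_force: [1.0, 0.5, -0.5]
grip_width: 0.004
t 4.15 p [0.4699 0.1193 0.2448] rv [ 3.138e+00 -1.370e-01  1.000e-03] F [ 1.   0.5 -0.5] g 0.004 q [ 0.44 -0.01 -0.74  1.82 -0.    1.32 -1.95]
[[-8.70774034e-02 -9.56867674e-01 -2.77167423e-01  5.45352332e-01]
 [-9.96201306e-01  8.38334894e-02  2.35564009e-02  1.12719922e-01]
 [ 6.95553681e-04  2.78165779e-01 -9.60532829e-01  3.84407899e-01]
 [ 0.00000000e+00  0.00000000e+00  0.00000000e+00  1.00000000e+00]]
jig 0.69 [281.  81.] [0.589 0.109 0.   ]
nut_top 0.77 [275.  68.] [0.5917 0.1141 0.075 ]
spanner_grip 0.65 [285. 208.] [0.4568 0.1161 0.0675]
lever_tip 0.63 [268. 129.] [0.5391 0.1253 0.084 ]
```

View pics/w1.png

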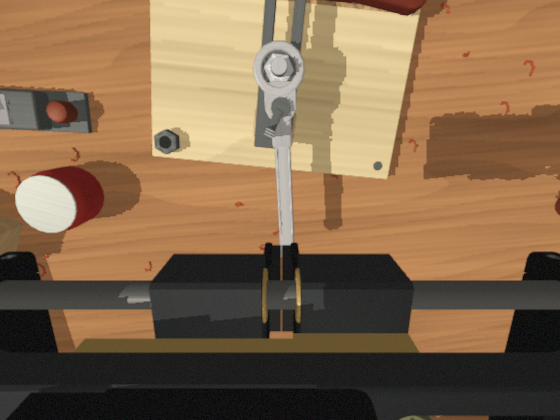

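Wrist view: nut at (279,66), lever pivot about (281,108), tab about (271,131) on the left (clockwise) side, bar running down to (287,240). This agrees with the finder. I'll move over the tab's left side and take a second view.

```bash
python3 - <<'E'
from h import *
plan([.537,.163,.185],-3)
E
python3 -m jog '[[[2,-1.2,1.5,0,0,0,0],[2,-1.2,1.5,0,0,0,0],[2,-1.2,1.5,0,0,0,0],[0.3,-1.4,1.5,0,0,-2,0],[0,0,0,0,0,0,0],[0,0,0,0,0,0,0]]]'
python3 - <<'E'
from h import *
st();im=imaging.get_image('wrist');save(im,'w2.png')
T=dict(jig=(.69,[81,281],0),nut_top=(0,[68,275],.075),lever_tip=(0,[129,268],.084),spanner_grip=(0,[208,285],.0675),strap_toe=(0,None,.05))
P1=np.array([[-8.70774034e-02,-9.56867674e-01,-2.77167423e-01,5.45352332e-01],[-9.96201306e-01,8.38334894e-02,2.35564009e-02,1.12719922e-01],[6.95553681e-04,2.78165779e-01,-9.60532829e-01,3.84407899e-01],[0,0,0,1]])
o=dict(im);o['pose']=P1
for k,(_,q,z) in T.items():
    for l in finder.spot_point(k,'wrist')[:1]:
        p=l['point'];print(k,round(l['conf'],2),np.round([p[1]*560,p[0]*420]),np.round(atz(im,p,z),4), q and np.round(tri([ray(im,p),ray(o,[q[0]/420,q[1]/560])]),4))
plan([.537,.163,.104],-3)
E
```

```text
yaw now -5.11 turn [ 0.04  0.01 -2.11] shift cm [ 6.45 -4.98  5.94]
time: 5.1
position: [0.5368, 0.1615, 0.1843]
tool_rot: [3.14, -0.084, -0.002]
ft_force: [0.5, -0.3, 0.5]
grip_width: 0.006
t 5.1 p [0.5368 0.1615 0.1843] rv [ 3.14e+00 -8.40e-02 -2.00e-03] F [ 0.5 -0.3  0.5] g 0.006 q [ 0.33  0.25 -0.77  1.73  0.18  1.23 -2.11]
jig 0.6 [328. 140.] [0.591 0.11  0.   ] [ 0.5903  0.1084 -0.0106]
nut_top 0.97 [340. 145.] [0.5915 0.1119 0.075 ] [0.5916 0.1134 0.0804]
lever_tip 0.88 [325. 214.] [0.5383 0.1254 0.084 ] [0.539  0.1254 0.0857]
strap_toe 0.67 [358.  18.] [0.6859 0.0937 0.05  ] None
yaw now -3.04 turn [ 0.04 -0.09 -0.04] shift cm [-0.03 -0.11  8.13]
```

View pics/w2.png

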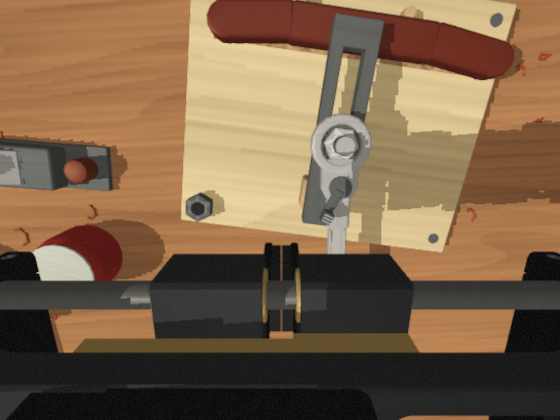

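View 2: tab at (327,215), nut (342,146), toe edge (358,18), and the triangulated heights fit. I'll go down beside the tab and start pushing.

```bash
python3 -m jog '[[[0,0,2,0,0,0,0],[0,0,2,0,0,0,0],[0,0,2,0,0,0,0],[0,0,2,0,0,0,0],[0,0,0,0,0,0,0],[0,0.5,0,0,0,0,0],[0,0.5,0,0,0,0,0],[0,0.5,0,0,0,0,0],[0,0,0,0,0,0,0]]]'
python3 -m jog '[[[0,0.3,0,0,0,0,0],[0,0.3,0,0,0,0,0],[0,0.3,0,0,0,0,0],[0,0,0,0,0,0,0]]]'
python3 -m jog '[[[0,0.3,0,0,0,0,0],[0,0.3,0,0,0,0,0],[0,0.3,0,0,0,0,0],[0,0,0,0,0,0,0]]]'
python3 - <<'E'
from h import *
im=imaging.get_image('top')
for k in('lever_tip','nut_top','spanner_grip'):
    for l in finder.spot_point(k,'top')[:1]:print(k,l['conf'],np.round(np.array(l['point'])*[420,560],1),np.round(atz(im,l['point'],.08),4))
im=imaging.get_image('wrist');save(im,'w3.png')
for k,z in (('lever_tip',.084),('nut_top',.075),('spanner_grip',.0675)):
    for l in finder.spot_point(k,'wrist')[:1]:print(k,l['conf'],np.round(np.array(l['point'])*[420,560],1),np.round(atz(im,l['point'],z),4))
E
```

```text
time: 6.3
position: [0.5369, 0.1462, 0.1053]
tool_rot: [3.14, -0.084, 0.002]
ft_force: [-0.3, -0.2, 0.2]
grip_width: 0.004
time: 6.7
position: [0.5355, 0.1387, 0.1045]
tool_rot: [-3.14, 0.082, 0.001]
ft_force: [-0.5, 0.7, -0.3]
grip_width: 0.009
time: 7.1
position: [0.5349, 0.1293, 0.1043]
tool_rot: [3.14, -0.082, -0.001]
ft_force: [-2.3, 2.1, -0.6]
grip_width: 0.002
lever_tip 0.58 [262.6 307.6] [0.5336 0.1142 0.084 ]
nut_top 0.73 [157.7 307.9] [0.5911 0.1117 0.075 ]
```

Pushing works: the tab is near its middle. I'll continue.

```bash
python3 -m jog '[[[0,0.3,0,0,0,0,0],[0,0.3,0,0,0,0,0],[0,0.3,0,0,0,0,0],[0,0,0,0,0,0,0]]]'
python3 -m jog '[[[0,0.3,0,0,0,0,0],[0,0.3,0,0,0,0,0],[0,0,0,0,0,0,0]]]'
cat > look.py <<'E'
from h import *
im=imaging.get_image('wrist')
P={}
for k,z in (('lever_tip',.084),('nut_top',.075),('spanner_grip',.0675)):
    for l in finder.spot_point(k,'wrist')[:1]:P[k]=atz(im,l['point'],z);print(k,round(l['conf'],2),np.round(np.array(l['point'])*[420,560],1),np.round(P[k],4))
E
python3 look.py
```

```text
time: 7.9
position: [0.5347, 0.1201, 0.1045]
tool_rot: [3.14, -0.082, -0.0]
ft_force: [-2.0, 2.4, 0.1]
grip_width: 0.006
time: 8.2
position: [0.5353, 0.1146, 0.1047]
tool_rot: [-3.14, 0.082, -0.003]
ft_force: [0.1, 5.3, -3.4]
grip_width: 0.001
lever_tip 0.64 [256.5 306.2] [0.5373 0.1002 0.084 ]
nut_top 0.8 [155.  280.3] [0.5933 0.1118 0.075 ]
```

```bash
python3 -m jog '[[[0,0.3,0,0,0,0,0],[0,0,0,0,0,0,0]]]'
python3 -m jog '[[[0,-1.5,0,0,0,0,0],[0,-2,-2,0,0,0,0],[0,-2,-2,0,0,0,0],[-1,0,-2,0,0,0,0],[-1,0,-2,0,0,0,0],[0,0,0,0,0,0,0]]]'
python3 look.py
python3 - <<'E'
from h import *
st();im=imaging.get_image('wrist');save(im,'w4.png')
E
```

```text
time: 8.6
position: [0.5353, 0.1127, 0.1048]
tool_rot: [-3.138, 0.081, -0.004]
ft_force: [2.0, 7.1, -4.0]
grip_width: 0.006
time: 9.2
position: [0.5183, 0.1668, 0.1874]
tool_rot: [3.138, -0.082, 0.008]
ft_force: [-0.1, -0.4, 0.6]
grip_width: 0.003
lever_tip 0.95 [191.8 365.3] [0.5364 0.0978 0.084 ]
nut_top 0.97 [123.5 347.3] [0.5897 0.1106 0.075 ]
t 9.4 p [0.5173 0.166  0.1835] rv [ 3.139e+00 -8.400e-02 -2.000e-03] F [ 0.9 -0.6 -1.1] g 0.007 q [ 0.35  0.21 -0.79  1.77  0.16  1.22 -2.11]
```

View pics/w4.png

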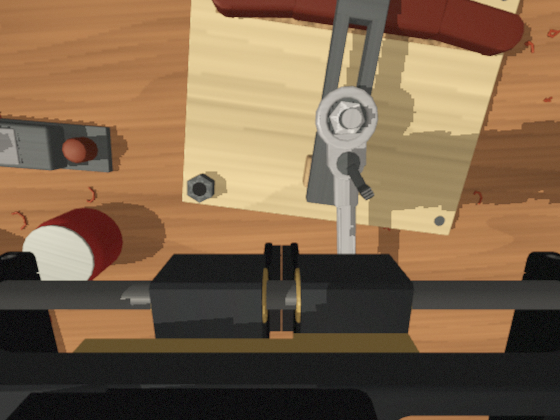

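The lever is now over on the other side (tab at (368,192), right of the handle). Next I'll straddle the bar.

Run:
```python
from h import *
im=imaging.get_image('wrist')
f=im['frame']
for r in (215,230,245):
    print(r,[int(v) for v in f[r,325:375].mean(1)])
for p,z in (((163,348),.08),((118,348),.0765),((235,346),.072),((245,346),.072)):print(p,np.round(atz(im,[p[0]/420,p[1]/560],z),4))
plan([.457,.117,.155],-2)
```

```text
215 [190, 189, 189, 189, 189, 189, 189, 189, 189, 189, 189, 176, 165, 161, 177, 167, 168, 181, 181, 182, 183, 184, 184, 183, 179, 155, 122, 124, 116, 115, 117, 167, 189, 189, 190, 190, 192, 192, 191, 193, 193, 194, 194, 194, 170, 137, 138, 138, 137, 139]
230 [131, 131, 132, 131, 132, 132, 131, 131, 132, 133, 133, 130, 151, 161, 180, 173, 156, 173, 182, 184, 183, 184, 159, 127, 124, 123, 124, 125, 118, 116, 123, 132, 136, 137, 136, 136, 137, 137, 137, 138, 138, 136, 136, 136, 137, 135, 135, 137, 135, 136]
245 [129, 128, 130, 129, 131, 130, 129, 130, 131, 131, 132, 132, 149, 163, 184, 180, 168, 179, 182, 184, 183, 183, 184, 183, 179, 177, 177, 178, 178, 182, 159, 131, 134, 135, 133, 134, 134, 135, 134, 133, 133, 134, 134, 133, 133, 133, 133, 134, 133, 133]
(163, 348) [0.5582 0.1115 0.08  ]
(118, 348) [0.5918 0.111  0.0765]
(235, 346) [0.4953 0.1111 0.072 ]
(245, 346) [0.486  0.1111 0.072 ]
yaw now -3.03 turn [ 0.05  0.1  -1.03] shift cm [-5.83  5.16  2.84]
```

```bash
python3 -m jog '[[[-2,1.8,1,0,0,-1,3],[-2,1.8,1,0,0,-1,4],[-2.06,1.9,1,0,0,-1,4],[0,0,0,0,0,0,4],[0,0,0,0,0,0,4],[0,0,0,0,0,0,4]]]'
python3 - <<'E'
from h import *
st();plan([.4567,.1112,.080],0)
im=imaging.get_image('wrist');save(im,'w5.png')
E
```

```text
time: 10.1
position: [0.4558, 0.1154, 0.155]
tool_rot: [-3.141, -0.001, -0.002]
ft_force: [0.5, 0.8, -0.2]
grip_width: 0.426
t 10.1 p [0.4558 0.1154 0.155 ] rv [-3.141e+00 -1.000e-03 -2.000e-03] F [ 0.5  0.8 -0.2] g 0.426 q [ 0.47  0.04 -0.78  1.97  0.03  1.14 -1.89]
yaw now 0.05 turn [-0.05 -0.07  0.05] shift cm [0.09 0.42 7.5 ]
```

View pics/w5.png

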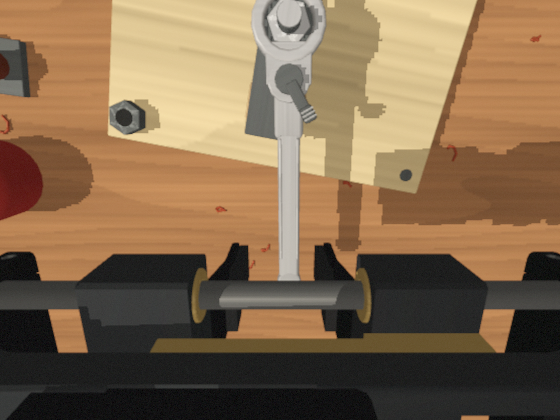

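The bar is centred between the open jaws (bar column 289, jaws 235–330). Lowering, closing loosely and starting the anticlockwise swing.

```bash
python3 -m jog '[[[0.05,0.1,2,0,0,0,4],[0.04,0.1,2,0,0,0,4],[0,0.1,2,0,0,0,4],[0,0.1,1.5,0,0,0,4],[0,0,0,0,0,0,4],[0,0,0,0,0,0,2.2],[0,0,0,0,0,0,2.2],[0,0,0,0,0,0,2.2],[0,0,0,0,0,0,2.2]]]' 10
python3 -m jog '[[[0.03,0.94,0,0,0,-4,2.2],[0.03,0.94,0,0,0,-4,2.2],[0.03,0.94,0,0,0,-4,2.2],[0.03,0.94,0,0,0,-4,2.2],[0,0,0,0,0,0,2.2]]]'
python3 -m jog '[[[0.13,1.88,0,0,0,-8,2.2],[0.13,1.88,0,0,0,-8,2.2],[0.13,1.88,0,0,0,-8,2.2],[0.13,1.88,0,0,0,-8,2.2],[0.13,1.88,0,0,0,-8,2.2],[0,0,0,0,0,0,2.2]]]'
cat > arc.py <<'E'
from h import *
s=st();c=np.array([.5915,.1112]);Rc=R.from_rotvec(s['tool_rot']).as_matrix()
v=s['position'][:2]-c;print('r',np.hypot(*v),'polar',np.degrees(np.arctan2(v[1],v[0]))%360,'tool outward',(np.degrees(np.arctan2(Rc[1,0],Rc[0,0]))+180)%360, 'tilt',np.degrees(np.arccos(-Rc[2,2])))
E
python3 arc.py
```

```text
time: 11.05
position: [0.4563, 0.1108, 0.0802]
tool_rot: [3.141, 0.001, 0.002]
ft_force: [-0.0, 0.2, -0.3]
grip_width: 0.268
time: 11.55
position: [0.4612, 0.0736, 0.0801]
tool_rot: [-3.111, -0.436, -0.001]
ft_force: [-0.9, 1.2, 1.8]
grip_width: 0.253
time: 12.15
position: [0.5162, -0.0025, 0.0796]
tool_rot: [2.776, 1.471, 0.001]
ft_force: [-1.3, 0.0, -0.4]
grip_width: 0.254
t 12.15 p [ 0.5162 -0.0025  0.0796] rv [2.776e+00 1.471e+00 1.000e-03] F [-1.3  0.  -0.4] g 0.254 q [ 0.65  0.27 -0.78  1.94  0.22  1.01 -0.82]
r 0.1364028592296489 polar 236.48457836935088 tool outward 235.8281290655189 tilt 0.03360151708566647
```

```bash
python3 -m jog '[[[0.13,1.88,0,0,0,-8,2.2],[0.13,1.88,0,0,0,-8,2.2],[0.13,1.88,0,0,0,-8,2.2]]]'
python3 -m jog '[[[0.13,1.88,0,0,0,-8,2.2],[0.13,1.88,0,0,0,-8,2.2]]]'
python3 arc.py
python3 - <<'E'
from h import *
im=imaging.get_image('top');f=im['frame'][150:270,200:340];save({'frame':cv2.resize(f,None,fx=4,fy=4)},'t6.png')
im=imaging.get_image('wrist');save(im,'w6.png')
a=cv2.imread('pics/t6.png');b=cv2.imread('pics/w6.png');cv2.imwrite('pics/c6.png',np.hstack([cv2.resize(a,(400,343)),cv2.resize(b,(400,300))[:, :].__class__(cv2.copyMakeBorder(cv2.resize(b,(400,300)),0,43,0,0,0))]) if False else np.hstack([cv2.resize(a,(400,343)),cv2.copyMakeBorder(cv2.resize(b,(400,300)),0,43,0,0,cv2.BORDER_CONSTANT)]))
E
```

```text
time: 12.45
position: [0.5652, -0.0222, 0.0791]
tool_rot: [-2.404, -2.02, 0.007]
ft_force: [-4.1, 1.1, 3.2]
grip_width: 0.254
time: 12.65
position: [0.6031, -0.0245, 0.0791]
tool_rot: [-2.1, -2.334, 0.008]
ft_force: [-4.4, -0.7, 4.5]
grip_width: 0.251
t 12.65 p [ 0.6031 -0.0245  0.0791] rv [-2.1   -2.334  0.008] F [-4.4 -0.7  4.5] g 0.251 q [ 0.66  0.49 -0.83  1.73  0.41  1.11 -0.19]
r 0.13624730856259976 polar 274.901615878204 tool outward 276.034293773483 tilt 0.2896383949528173
```

View pics/c6.png

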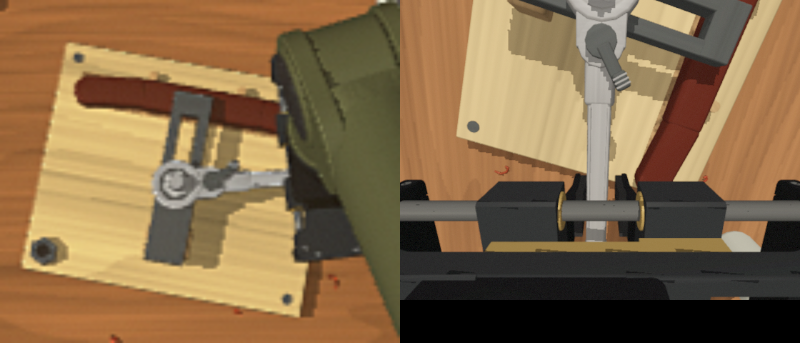

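Handle follows, and the lever stays on the loosening side. Continuing the stroke.

```bash
python3 -m jog '[[[0.13,1.88,-0.02,0,0,-8,2.2],[0.13,1.88,-0.02,0,0,-8,2.2],[0.13,1.88,-0.02,0,0,-8,2.2],[0.13,1.88,-0.02,0,0,-8,2.2],[0.13,1.88,-0.02,0,0,-8,2.2]]]'
python3 arc.py
python3 -m jog '[[[0.13,1.88,-0.02,0,0,-8,2.2],[0.13,1.88,-0.02,0,0,-8,2.2],[0.13,1.88,-0.02,0,0,-8,2.2],[0.13,1.88,-0.02,0,0,-8,2.2],[0.13,1.88,-0.02,0,0,-8,2.2],[0,0,0,0,0,0,2.2]]]'
python3 arc.py
```

```text
time: 13.25
position: [0.6863, 0.0145, 0.0793]
tool_rot: [-1.179, -2.91, 0.009]
ft_force: [-2.3, -4.1, -2.4]
grip_width: 0.25
t 13.25 p [0.6863 0.0145 0.0793] rv [-1.179 -2.91   0.009] F [-2.3 -4.1 -2.4] g 0.25 q [ 0.57  0.7  -0.91  1.5   0.58  1.23  0.37]
r 0.13539196770481274 polar 314.424828263378 tool outward 315.8862208104596 tilt 0.3363294498103122
time: 13.85
position: [0.6935, 0.0572, 0.0747]
tool_rot: [-0.152, -3.048, 0.135]
ft_force: [-77.9, -62.6, 36.9]
grip_width: 1.001
t 13.85 p [0.6935 0.0572 0.0747] rv [-0.152 -3.048  0.135] F [-77.9 -62.6  36.9] g 1.001 q [ 0.46  0.83 -0.99  1.38  0.72  1.42  0.91]
r 0.11541024793242781 polar 332.0792107299378 tool outward 354.0542607563923 tilt 7.100884732679527
```

Blocked: the wrist force jumped, so the handle probably hit a swing stop. Backing off at once.

```bash
python3 -m jog '[[[0.13,-1.88,0,0,0,8,8],[0.13,-1.88,0,0,0,8,8],[0.13,-1.88,0,0,0,8,8],[0.13,-1.88,0,0,0,8,8]]]'
python3 arc.py
python3 - <<'E'
from h import *
im=imaging.get_image('top');save({'frame':cv2.resize(im['frame'][150:270,200:340],None,fx=4,fy=4)},'t7.png')
im=imaging.get_image('wrist');save(im,'w7.png')
a=cv2.imread('pics/t7.png');b=cv2.imread('pics/w7.png');cv2.imwrite('pics/c7.png',np.hstack([cv2.resize(a,(400,343)),cv2.copyMakeBorder(cv2.resize(b,(400,300)),0,43,0,0,cv2.BORDER_CONSTANT)]))
E
```

```text
time: 14.25
position: [0.6986, 0.0302, 0.0816]
tool_rot: [0.989, 2.982, -0.002]
ft_force: [0.5, 1.2, -0.1]
grip_width: 0.921
t 14.25 p [0.6986 0.0302 0.0816] rv [ 9.890e-01  2.982e+00 -2.000e-03] F [ 0.5  1.2 -0.1] g 0.921 q [ 0.54  0.73 -0.93  1.46  0.6   1.25  0.47]
r 0.13427765842001804 polar 322.889081564187 tool outward 323.2982698115511 tilt 0.06738051983932636
```

View pics/c7.png

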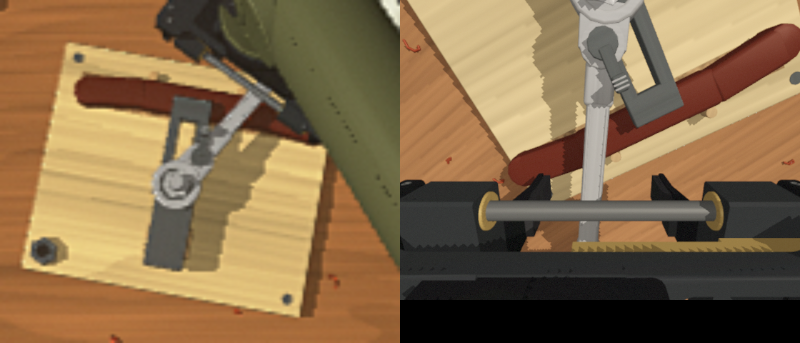

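The handle stopped at polar ~318° (its swing limit); scene otherwise undisturbed. I'll swing back about 120° (free clicking), then make a second stroke that stops short of the limit.

```bash
python3 -m jog '[[[0,0,0,0,0,0,2.4],[0,0,0,0,0,0,2.4],[0,0,0,0,0,0,2.4],[0.13,-1.88,0,0,0,8,2.4],[0.13,-1.88,0,0,0,8,2.4],[0.13,-1.88,0,0,0,8,2.4],[0.13,-1.88,0,0,0,8,2.4]]]'
python3 arc.py
python3 -m jog '[[[0.13,-1.88,0,0,0,8,2.4],[0.13,-1.88,0,0,0,8,2.4],[0.13,-1.88,0,0,0,8,2.4],[0.13,-1.88,0,0,0,8,2.4],[0.13,-1.88,0,0,0,8,2.4],[0.13,-1.88,0,0,0,8,2.4]]]'
python3 -m jog '[[[0.13,-1.88,0,0,0,8,2.4],[0.13,-1.88,0,0,0,8,2.4],[0.13,-1.88,0,0,0,8,2.4],[0.13,-1.88,0,0,0,8,2.4],[0.13,-1.88,0,0,0,8,2.4],[0,0,0,0,0,0,2.4]]]'
python3 arc.py; python3 look.py
```

```text
time: 15.05
position: [0.6419, -0.0134, 0.0814]
tool_rot: [1.762, 2.601, 0.004]
ft_force: [1.3, 1.3, -1.4]
grip_width: 0.365
t 15.05 p [ 0.6419 -0.0134  0.0814] rv [1.762 2.601 0.004] F [ 1.3  1.3 -1.4] g 0.365 q [ 0.64  0.59 -0.87  1.63  0.48  1.15  0.03]
r 0.13445366658346014 polar 292.0202217693148 tool outward 291.77149899180944 tilt 0.16352524219327685
time: 15.65
position: [0.5323, -0.0099, 0.0819]
tool_rot: [2.667, 1.659, 0.005]
ft_force: [2.5, 0.3, -1.5]
grip_width: 0.274
time: 16.25
position: [0.4667, 0.0583, 0.0819]
tool_rot: [-3.071, -0.662, -0.001]
ft_force: [-0.9, 0.4, -0.2]
grip_width: 0.278
t 16.25 p [0.4667 0.0583 0.0819] rv [-3.071e+00 -6.620e-01 -1.000e-03] F [-0.9  0.4 -0.2] g 0.278 q [ 0.56  0.16 -0.78  2.05  0.13  0.99 -1.43]
r 0.13553182580054807 polar 202.96166716462676 tool outward 204.31510902177934 tilt 0.031189249511001833
lever_tip 0.86 [110.5 318.1] [0.5459 0.0772 0.084 ]
spanner_grip 0.56 [264.1 287.9] [0.4692 0.0556 0.0675]
```

```bash
python3 -m jog '[[[0.13,1.88,0,0,0,-8,2.4],[0.13,1.88,0,0,0,-8,2.4],[0.13,1.88,0,0,0,-8,2.4],[0.13,1.88,0,0,0,-8,2.4],[0.13,1.88,0,0,0,-8,2.4],[0.13,1.88,0,0,0,-8,2.4]]]'
python3 -m jog '[[[0.13,1.88,0,0,0,-8,2.4],[0.13,1.88,0,0,0,-8,2.4],[0.13,1.88,0,0,0,-8,2.4],[0.13,1.88,0,0,0,-8,2.4]]]'
python3 -m jog '[[[0.13,1.88,0,0,0,-8,2.4],[0.13,1.88,0,0,0,-8,2.4],[0.13,1.88,0,0,0,-8,2.4],[0,0,0,0,0,0,2.4]]]'
python3 arc.py; python3 look.py
```

```text
time: 17.05
position: [0.5484, -0.0188, 0.0809]
tool_rot: [-2.533, -1.853, 0.003]
ft_force: [-2.6, 2.2, 2.2]
grip_width: 0.276
time: 17.45
position: [0.6228, -0.0229, 0.0805]
tool_rot: [-1.926, -2.478, 0.005]
ft_force: [-3.3, -0.1, 3.3]
grip_width: 0.275
time: 17.85
position: [0.6749, 0.0039, 0.0804]
tool_rot: [-1.374, -2.823, -0.003]
ft_force: [0.4, 1.1, -0.5]
grip_width: 0.277
t 17.85 p [0.6749 0.0039 0.0804] rv [-1.374 -2.823 -0.003] F [ 0.4  1.1 -0.5] g 0.277 q [ 0.59  0.67 -0.9   1.54  0.55  1.2   0.26]
r 0.13592213780907095 polar 307.8693739574862 tool outward 308.0894955677512 tilt 0.12933843398676148
lever_tip 0.72 [115.5 308.7] [0.6349 0.0728 0.084 ]
spanner_grip 0.55 [267.1 274.9] [0.6712 0.0023 0.0675]
```

Worst-case tally is ~3.4 rad already; one extra stroke for margin, then park the handle back toward the robot.

```bash
B='x'; python3 -m jog '[[[0.13,-1.88,0,0,0,8,2.4],[0.13,-1.88,0,0,0,8,2.4],[0.13,-1.88,0,0,0,8,2.4],[0.13,-1.88,0,0,0,8,2.4],[0.13,-1.88,0,0,0,8,2.4],[0.13,-1.88,0,0,0,8,2.4],[0.13,-1.88,0,0,0,8,2.4],[0,0,0,0,0,0,2.4]]]'
python3 -m jog '[[[0.13,1.88,0,0,0,-8,2.4],[0.13,1.88,0,0,0,-8,2.4],[0.13,1.88,0,0,0,-8,2.4],[0.13,1.88,0,0,0,-8,2.4],[0.13,1.88,0,0,0,-8,2.4],[0.13,1.88,0,0,0,-8,2.4],[0.13,1.88,0,0,0,-8,2.4],[0,0,0,0,0,0,2.4]]]'
python3 arc.py
python3 -m jog '[[[0.13,-1.88,0,0,0,8,2.4],[0.13,-1.88,0,0,0,8,2.4],[0.13,-1.88,0,0,0,8,2.4],[0.13,-1.88,0,0,0,8,2.4],[0.13,-1.88,0,0,0,8,2.4],[0.13,-1.88,0,0,0,8,2.4]]]'
python3 -m jog '[[[0.13,-1.88,0,0,0,8,2.4],[0.13,-1.88,0,0,0,8,2.4],[0.13,-1.88,0,0,0,8,2.4],[0.13,-1.88,0,0,0,8,2.4],[0.13,-1.88,0,0,0,8,2.4],[0.13,-1.88,0,0,0,8,2.4],[0,0,0,0,0,0,4],[0,0,0,0,0,0,4],[0,0,0,0,0,0,4]]]'
python3 arc.py
```

```text
time: 18.85
position: [0.547, -0.0185, 0.0819]
tool_rot: [2.541, 1.845, -0.003]
ft_force: [0.3, -0.0, -0.7]
grip_width: 0.273
time: 19.65
position: [0.6753, 0.004, 0.081]
tool_rot: [-1.373, -2.825, -0.002]
ft_force: [1.4, 1.3, -0.1]
grip_width: 0.28
t 19.65 p [0.6753 0.004  0.081 ] rv [-1.373e+00 -2.825e+00 -2.000e-03] F [ 1.4  1.3 -0.1] g 0.28 q [ 0.6   0.67 -0.91  1.53  0.55  1.21  0.26]
r 0.13608531086911915 polar 307.9923012436057 tool outward 308.1639949219689 tilt 0.08819862437025885
time: 20.25
position: [0.5673, -0.0236, 0.0818]
tool_rot: [2.414, 2.008, 0.004]
ft_force: [2.7, 1.2, 0.4]
grip_width: 0.277
time: 21.15
position: [0.4765, 0.0373, 0.0815]
tool_rot: [3.019, 0.867, 0.0]
ft_force: [-1.1, -0.1, 0.3]
grip_width: 0.435
t 21.15 p [0.4765 0.0373 0.0815] rv [3.019 0.867 0.   ] F [-1.1 -0.1  0.3] g 0.435 q [ 0.6   0.18 -0.78  2.03  0.15  0.99 -1.26]
r 0.13671681273615985 polar 212.7436305186872 tool outward 212.0485549562517 tilt 0.015252245364266793
```

```bash
python3 -m jog '[[[0,0,-3,0,0,0,4],[0,0,-3,0,0,0,4],[0,0,-3,0,0,0,2],[0,0,-3,0,0,0,0],[0,0,0,0,0,-8,0],[0,0,0,0,0,-8,0],[0,0,0,0,0,-8,0],[0,0,0,0,0,-8,0],[0,0,0,0,0,-8,0],[0,0,0,0,0,-8,0]]]'
python3 - <<'E'
from h import *
st();plan([.696,.071,.20],79.4)
E
```

```text
time: 22.15
position: [0.4765, 0.0374, 0.2013]
tool_rot: [-2.4, -2.026, -0.0]
ft_force: [-0.9, 0.2, -0.7]
grip_width: 0.005
t 22.15 p [0.4765 0.0374 0.2013] rv [-2.4   -2.026 -0.   ] F [-0.9  0.2 -0.7] g 0.005 q [ 0.67  0.01 -0.8   1.9   0.01  1.24 -0.3 ]
yaw now 80.35 turn [-0.03 -0.03  0.95] shift cm [ 7.34 20.96  0.13]
```

```bash
python3 -m jog '[[[1,3,0,0,0,1,0],[1,3,0,0,0,0,0],[1,3,0,0,0,0,0],[1,3,0,0,0,0,0],[1,3,0,0,0,0,0],[1,3,0,0,0,0,0],[1.3,3,0,0,0,0,0],[0,0,0,0,0,0,0],[0,0,0,0,0,0,0]]]'
cat > v.py <<'E'
from h import *
import sys
im=imaging.get_image('wrist');save(im,sys.argv[1]);
for k,z in (('strap_toe',.05),('blank_center',.030),('nut_top',.078),('jig',0),('lever_tip',.086)):
    for l in finder.spot_point(k,'wrist')[:1]:print(k,round(l['conf'],2),np.round(np.array(l['point'])*[420,560],1),np.round(atz(im,l['point'],z),4))
tr=finder.trace('blank_center','wrist')
if tr:
    m=tr[0]['region'];ys,xs=np.nonzero(m);
    P=np.array([atz(im,[y/420,x/560],.042)[:2] for y,x in zip(ys[::15],xs[::15])])
    (c,sz,a)=cv2.minAreaRect(P.astype(np.float32)*1000);print('blank trace',tr[0]['conf'],m.sum(),'c',c,'size',sz,'ang',a)
st()
E
python3 v.py w8.png
```

```text
time: 23.05
position: [0.6961, 0.0699, 0.2]
tool_rot: [-2.422, -1.997, 0.002]
ft_force: [-0.5, -0.5, -0.0]
grip_width: 0.005
strap_toe 0.81 [182.2 263.2] [0.6825 0.0933 0.05  ]
blank_center 0.62 [188.8 261.1] [0.6771 0.0835 0.03  ]
nut_top 0.76 [189.2 154.9] [0.5925 0.11   0.078 ]
jig 0.81 [172.  184.2] [0.5948 0.112  0.    ]
lever_tip 0.96 [242.9 125.3] [0.5562 0.0699 0.086 ]
blank trace 0.68 5755 c (684.095458984375, 115.28504943847656) size (195.39857482910156, 31.684947967529297) ang 81.09050750732422
t 23.4 p [0.6958 0.07   0.2022] rv [2.423 1.998 0.   ] F [-0.2  0.2 -0.6] g 0.006 q [ 0.37  0.55 -0.75  1.35  0.37  1.38 -0.56]
```

View pics/w8.png

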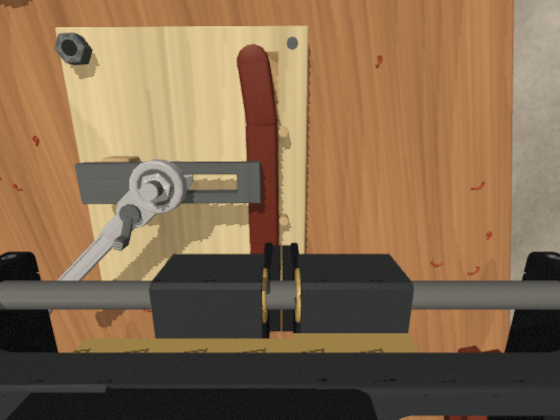

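View: toe end edge at (260,183), stud (152,187), blank running vertically at column ~262. Strap is level in the picture, so tool y lies along jig x. Descending on the far side of the toe.

```bash
python3 - <<'E'
from h import *
plan([.7108,.0877,.069],79)
E
python3 -m jog '[[[0,0.6,2,0,0,0,0],[2,0.5,2,0,0,0,0],[0,0,2,0,0,0,0],[0,0,2,0,0,0,0],[0,0,2,0,0,0,0],[0,0,0,0,0,0,0]]]'
python3 - <<'E'
from h import *
st();plan([.7108,.0877,.069],79)
E
```

```text
yaw now 79.01 turn [0.05 0.04 0.01] shift cm [ 2.02  1.14 13.32]
time: 24.0
position: [0.7083, 0.0869, 0.0966]
tool_rot: [-2.421, -1.997, 0.01]
ft_force: [-0.6, 0.3, -1.2]
grip_width: 0.006
t 24.0 p [0.7083 0.0869 0.0966] rv [-2.421 -1.997  0.01 ] F [-0.6  0.3 -1.2] g 0.006 q [ 0.32  0.66 -0.71  1.41  0.44  1.24 -0.62]
yaw now 79.04 turn [-0.38  0.16  0.03] shift cm [0.12 0.23 2.76]
```

```bash
python3 -m jog '[[[0,0.2,1.4,0,0,0,0],[0.1,0,1.4,0,0,0,0],[0,0,0,0,0,0,0],[0,0,0,0,0,0,0]]]'
python3 -m jog '[[[0,-1,0,0,0,0,0],[0,-1,0,0,0,0,0],[0,-1,0,0,0,0,0],[0,0,0,0,0,0,0]]]'
python3 - <<'E'
from h import *
s=st();c=np.array([.592,.1108]);e=np.array([.9816,-.1908]);v=s['position'][:2]-c;print('jig',v@e,v@[-e[1],e[0]])
E
```

```text
time: 24.4
position: [0.7128, 0.0887, 0.0733]
tool_rot: [-2.423, -1.999, 0.001]
ft_force: [-0.3, 0.2, -0.5]
grip_width: 0.004
time: 24.8
position: [0.6828, 0.095, 0.0749]
tool_rot: [2.422, 1.999, 0.002]
ft_force: [0.6, 0.3, -0.1]
grip_width: 0.01
t 24.8 p [0.6828 0.095  0.0749] rv [2.422e+00 1.999e+00 2.000e-03] F [ 0.6  0.3 -0.1] g 0.01 q [ 0.33  0.63 -0.72  1.5   0.44  1.17 -0.65]
jig 0.09214056685852151 0.0017758376305523702
```

```bash
python3 -m jog '[[[0,0.3,0,0,0,0,0],[0,0,0.3,0,0,0,0],[0,0,0.3,0,0,0,0],[0,0,0,0,0,0,0]]]'; python3 v.py w9.png
```

```text
time: 25.2
position: [0.6857, 0.0936, 0.0663]
tool_rot: [-2.423, -1.998, 0.003]
ft_force: [-0.3, -0.3, -0.6]
grip_width: 0.007
strap_toe 0.78 [263.6 259.4] [0.6736 0.0969 0.05  ]
nut_top 0.71 [294.8  79.2] [0.5926 0.1102 0.078 ]
jig 0.9 [233.3 150.1] [0.5944 0.1113 0.    ]
blank trace 0.74 11883 c (687.1023559570312, 126.52058410644531) size (172.03431701660156, 30.56418800354004) ang 82.40019989013672
t 25.55 p [0.6864 0.0938 0.0676] rv [2.424 1.999 0.   ] F [ 0.5  0.3 -0.1] g 0.007 q [ 0.33  0.65 -0.71  1.5   0.44  1.16 -0.65]
```

The strap is moving (toe now ~83 mm from the stud). Continuing.

```bash
python3 -m jog '[[[0,-0.8,0,0,0,0,0],[0,-0.8,0,0,0,0,0],[0,-0.8,0,0,0,0,0],[0,-0.8,0,0,0,0,0],[0,-0.8,0,0,0,0,0],[0,0,0,0,0,0,0]]]'
python3 -m jog '[[[0,-0.4,0,0,0,0,0],[0,-0.4,0,0,0,0,0],[0,-0.3,0,0,0,0,0],[0,0,0,0,0,0,0]]]'
python3 -m jog '[[[0,-0.2,0,0,0,0,0],[0,-0.2,0,0,0,0,0],[0,0,0,0,0,0,0],[0,0,0,0,0,0,0]]]'
python3 - <<'E'
from h import *
s=st();c=np.array([.592,.1108]);e=np.array([.9816,-.1908]);v=s['position'][:2]-c;print('jig',v@e,v@[-e[1],e[0]])
E
python3 v.py w10.png
```

```text
time: 26.15
position: [0.6452, 0.1021, 0.0674]
tool_rot: [-2.422, -2.0, 0.002]
ft_force: [-0.0, -0.2, 0.2]
grip_width: 0.006
time: 26.55
position: [0.6361, 0.1035, 0.0675]
tool_rot: [2.424, 1.999, -0.0]
ft_force: [1.2, 0.7, -0.2]
grip_width: 0.005
time: 26.95
position: [0.6359, 0.1035, 0.0686]
tool_rot: [2.421, 1.995, 0.009]
ft_force: [8.3, -0.5, -2.8]
grip_width: 0.005
t 26.95 p [0.6359 0.1035 0.0686] rv [2.421 1.995 0.009] F [ 8.3 -0.5 -2.8] g 0.005 q [ 0.37  0.55 -0.74  1.64  0.41  1.1  -0.68]
jig 0.0444431669837817 0.0011971838357921602
strap_toe 0.58 [262.4 267.5] [0.6281 0.1056 0.05  ]
blank_center 0.65 [265.1 355. ] [0.6791 0.0838 0.03  ]
jig 0.85 [232.7 219.7] [0.5929 0.1118 0.    ]
blank trace 0.63 12914 c (688.3721313476562, 154.65512084960938) size (116.36195373535156, 33.72909164428711) ang 82.0505142211914
t 27.3 p [0.6359 0.1035 0.0685] rv [2.422 1.995 0.009] F [ 8.2  0.5 -3.2] g 0.004 q [ 0.37  0.55 -0.74  1.64  0.41  1.1  -0.68]
```

Strap reached its stop (8 N, travel ~60 mm). Retreat and view the blank.

```bash
python3 -m jog '[[[0,1,0,0,0,0,0],[0,1,-1,0,0,0,0],[-1,1,-3,0,0,0,3],[-1,1.2,-3.5,0,0,0,5],[-1.5,0,-3.5,0,0,0,5],[-1.5,0,-3.5,0,0,0,5],[-1.5,0,-3.5,0,0,0,5],[0,0,0,0,0,0,5]]]'
python3 v.py w11.png
python3 - <<'E'
from h import *
im=imaging.get_image('top')
for k,z in (('strap_toe',.05),('blank_center',.030),('rack',0),('rack_spot',.024),('spare_blank_center',.036)):
    for l in finder.spot_point(k,'top')[:1]:print(k,round(l['conf'],2),np.round(np.array(l['point'])*[420,560],1),np.round(atz(im,l['point'],z),4))
for k in('blank_center','spare_blank_center'):
  for tr in finder.trace(k,'top')[:2]:
    ys,xs=np.nonzero(tr['region']);P=np.array([atz(im,[y/420,x/560],.042)[:2] for y,x in zip(ys,xs)])
    print(k,tr['conf'],cv2.minAreaRect(P.astype(np.float32)*1000))
E
```

```text
time: 28.1
position: [0.6634, 0.0303, 0.253]
tool_rot: [2.423, 1.991, 0.007]
ft_force: [0.7, -0.9, -0.8]
grip_width: 0.463
strap_toe 0.65 [131.8 232. ] [0.6255 0.1038 0.05  ]
blank_center 0.86 [138.2 284.9] [0.6798 0.0851 0.03  ]
nut_top 0.55 [133.8 193.7] [0.5924 0.1093 0.078 ]
jig 0.68 [129.6 209.4] [0.5916 0.1114 0.    ]
lever_tip 0.94 [181.  162.4] [0.5516 0.0712 0.086 ]
blank trace 0.96 6091 c (677.7363891601562, 86.7880630493164) size (251.3389129638672, 33.23717498779297) ang 79.53265380859375
t 28.45 p [0.6604 0.0331 0.2458] rv [-2.421 -1.999  0.003] F [ 0.1 -0.1 -0.2] g 0.569 q [ 0.47  0.45 -0.78  1.39  0.31  1.43 -0.49]
strap_toe 0.65 [202.6 265.2] [0.6274 0.0996 0.05  ]
blank_center 0.7 [185.5 267.1] [0.6812 0.0943 0.03  ]
rack 0.78 [246.4 420.4] [ 0.5056 -0.3433  0.    ]
rack_spot 0.64 [187.2 271.8] [0.6776 0.0809 0.024 ]
spare_blank_center 0.96 [270.1 423.3] [ 0.4362 -0.3361  0.036 ]
blank_center 0.82 ((686.4777221679688, 146.36984252929688), (130.1910858154297, 33.5685920715332), 82.21232604980469)
spare_blank_center 0.67 ((438.7558898925781, -346.7936706542969), (36.23698425292969, 226.66964721679688), 4.9457926750183105)
```

View pics/w11.png

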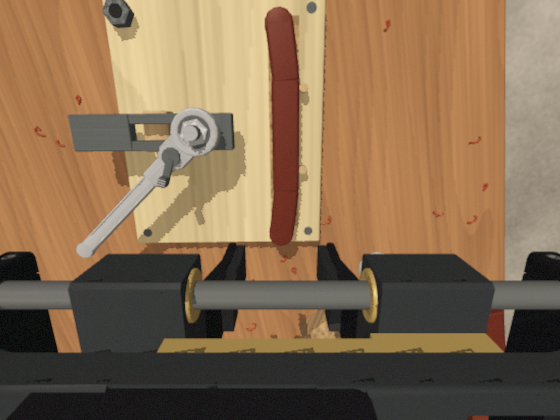

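Blank fully visible: straight part from row 80 to 190 with middle ≈ (285,135); toe at (233,132) is clear of it, handle parked at lower left. Now I'll measure the rack and plan the grasp.

Run:
```python
from h import *
im=imaging.get_image('wrist')
for p in ((135,285),(80,286),(190,285)):print(np.round(atz(im,[p[0]/420,p[1]/560],.042),4))
f=im['frame'].astype(int);red=(f[...,0]-f[...,1]>45)&(f[...,0]<150)&(f[...,2]<60)
C=[]
for r in range(90,182,6):
    x=np.nonzero(red[r,255:315])[0]+255;C.append(atz(im,[(r+.5)/420,(x.min()+x.max()+1)/2/560],.042)[:2])
C=np.array(C);print(np.round(C[[0,-1]],4),'dir',np.degrees(np.arctan2(*(C[0]-C[-1])[::-1])))
plan([.6805,.086,.05],79)
im=imaging.get_image('top');save(im,'t12.png')
for c in('top','side'):
  im=imaging.get_image(c)
  for k in('rack','rack_spot'):
    for l in finder.spot_point(k,c)[:2]:print(c,k,round(l['conf'],2),np.round(np.array(l['point'])*[420,560],1),np.round(atz(im,l['point'],.024*(k!='rack')),4))
  for tr in finder.trace('rack',c)[:1]:
    m=tr['region'];ys,xs=np.nonzero(m);P=np.array([atz(im,[y/420,x/560],.02)[:2] for y,x in zip(ys,xs)])
    q=cv2.minAreaRect(P.astype(np.float32)*1000);print(c,tr['conf'],m.sum(),q,np.round(cv2.boxPoints(q)).tolist())
```

```text
[0.6765 0.0919 0.042 ]
[0.6878 0.1458 0.042 ]
[0.6652 0.0323 0.042 ]
[[0.6895 0.1351]
 [0.6722 0.0421]] dir 79.45708854921102
yaw now 79.02 turn [0.   0.   0.02] shift cm [ 5.62  0.87 19.75]
top rack 0.55 [245.3 418.7] [ 0.5089 -0.3387  0.    ]
top rack_spot 0.19 [179.7 368.7] [ 0.6973 -0.1985  0.024 ]
top 0.71 3587 ((497.34747314453125, -331.2236328125), (201.84312438964844, 170.76907348632812), 9.021530151367188) [[384.0, -263.0], [411.0, -431.0], [610.0, -400.0], [584.0, -231.0]]
side rack 0.6 [176.5 336.3] [ 0.4997 -0.3514  0.    ]
side rack_spot 0.93 [172.7 321.3] [ 0.5432 -0.3129  0.024 ]
side 0.87 1365 ((496.5242919921875, -315.35211181640625), (199.996337890625, 202.3082275390625), 8.837696075439453) [[382.0, -231.0], [413.0, -431.0], [611.0, -400.0], [580.0, -200.0]]
```

```bash
python3 -m jog '[[[2,0.3,3,0,0,0,5],[2,0.4,3,0,0,0,5],[1.9,0,3,0,0,0,5],[0,0,3,0,0,0,5],[0,0,2,0,0,0,5],[0,0,2,0,0,0,5],[0,0,0,0,0,0,5],[0,0,0,0,0,0,5]]]'
python3 - <<'E'
from h import *
st();plan([.6795,.089,.05],79.2)
E
```

```text
time: 30.15
position: [0.6794, 0.089, 0.0877]
tool_rot: [-2.424, -1.999, 0.0]
ft_force: [0.9, -0.3, 0.4]
grip_width: 0.572
t 30.15 p [0.6794 0.089  0.0877] rv [-2.424 -1.999  0.   ] F [ 0.9 -0.3  0.4] g 0.572 q [ 0.35  0.62 -0.73  1.5   0.43  1.19 -0.64]
yaw now 79.02 turn [-0.02 -0.   -0.18] shift cm [0.   0.01 3.77]
```

```bash
python3 -m jog '[[[0,0,1.3,0,0,0,5],[0,0,1.3,0,0,0,5],[0,0,1.1,0,0,0,5],[0,0,0,0,0,0,5],[0,0,0,0,0,0,3.4],[0,0,0,0,0,0,2],[0,0,0,0,0,0,2],[0,0,0,0,0,0,2],[0,0,0,0,0,0,2],[0,0,0,0,0,0,2]]]' 20
python3 -m jog '[[[0,0,-0.5,0,0,0,2],[0,0,-1,0,0,0,2],[0,0,-1.5,0,0,0,2],[0,0,0,0,0,0,2]]]'
python3 - <<'E'
from h import *
st()
E
```

```text
time: 31.15
position: [0.6799, 0.0891, 0.0512]
tool_rot: [2.423, 1.998, 0.002]
ft_force: [0.8, -0.8, 2.4]
grip_width: 0.343
time: 31.55
position: [0.681, 0.0896, 0.0838]
tool_rot: [2.422, 1.997, 0.006]
ft_force: [-0.8, -0.4, -1.2]
grip_width: 0.343
t 31.55 p [0.681  0.0896 0.0838] rv [2.422 1.997 0.006] F [-0.8 -0.4 -1.2] g 0.343 q [ 0.35  0.62 -0.73  1.51  0.43  1.17 -0.64]
```

Blank is held (30 mm width, ~1.2 N weight). Lifting and carrying it to the rack.

```bash
python3 -m jog '[[[0,0,-3,0,0,0,2],[0,0,-3,0,0,0,2],[0,0,-3,0,0,0,2],[0,0,-3,0,0,0,2],[0,0,0,0,0,-4,2],[0,0,0,0,0,-4,2],[0,0,0,0,0,-4,2],[0,0,0,0,0,-4,2],[0,0,0,0,0,-4,2]]]'
python3 - <<'E'
from h import *
st();plan([.546,-.327,.16],99)
E
```

```text
time: 32.45
position: [0.6793, 0.0891, 0.2007]
tool_rot: [2.036, 2.392, -0.0]
ft_force: [1.9, -0.0, -0.8]
grip_width: 0.34
t 32.45 p [0.6793 0.0891 0.2007] rv [ 2.036  2.392 -0.   ] F [ 1.9 -0.  -0.8] g 0.34 q [ 0.41  0.55 -0.83  1.39  0.4   1.38 -0.27]
yaw now 99.19 turn [0.01 0.01 0.19] shift cm [-39.01 -19.67   4.07]
```

```bash
python3 -m jog '[[[-2,-1,0,0,0,0,2],[-3.6,-1.8,0,0,0,0,2],[-3.6,-1.8,0,0,0,0,2],[-3.6,-1.8,0,0,0,0,2],[-3.6,-1.8,0,0,0,0,2],[-3.6,-1.8,0,0,0,0,2],[-3.6,-1.8,0,0,0,0,2],[-3.6,-1.8,0,0,0,0,2],[-3.6,-1.8,0,0,0,0,2],[-3.6,-1.9,0.5,0,0,0,2],[-3.2,-1.6,0.5,0,0,0,2],[-1,-0.8,0.5,0,0,0,2]]]'
python3 -m jog '[[[0,0,0.5,0,0,0,2],[0,0,0.5,0,0,0,2],[0,0,0.5,0,0,0,2],[0,0,0,0,0,0,2]]]'
python3 - <<'E'
from h import *
st();plan([.546,-.327,.058],99)
im=imaging.get_image('side')
for k,z in (('rack',0),('rack_spot',.024),('blank_center',.15)):
  for l in finder.spot_point(k,'side')[:2]:print(k,round(l['conf'],2),np.round(atz(im,l['point'],z),4))
a=cv2.resize(im['frame'][120:240,240:420],None,fx=2.6,fy=2.6)
im=imaging.get_image('wrist')
for k,z in (('rack',0),('rack_spot',.024),('spare_blank_center',.036)):
  for l in finder.spot_point(k,'wrist')[:2]:print('w',k,round(l['conf'],2),np.round(atz(im,l['point'],z),4))
b=cv2.resize(im['frame'],(416,312));save({'frame':np.vstack([a[:270],cv2.copyMakeBorder(b,0,0,0,a.shape[1]-416,cv2.BORDER_CONSTANT)])},'c13.png')
E
```

```text
time: 33.65
position: [0.5429, -0.3288, 0.1852]
tool_rot: [2.047, 2.382, -0.004]
ft_force: [-0.5, -1.5, -1.2]
grip_width: 0.341
time: 34.05
position: [0.5459, -0.3206, 0.1698]
tool_rot: [-2.035, -2.392, -0.001]
ft_force: [-0.5, -0.5, -0.3]
grip_width: 0.342
t 34.05 p [ 0.5459 -0.3206  0.1698] rv [-2.035e+00 -2.392e+00 -1.000e-03] F [-0.5 -0.5 -0.3] g 0.342 q [ 1.08  0.43 -0.76  1.57  0.3   1.26  0.43]
yaw now 99.22 turn [-0.03 -0.07  0.22] shift cm [-0.63 -0.09 11.18]
rack 0.62 [ 0.5006 -0.351   0.    ]
rack 0.59 [0.5856 0.1161 0.    ]
rack_spot 0.79 [ 0.5441 -0.3225  0.024 ]
rack_spot 0.17 [ 0.615  -0.6073  0.024 ]
w rack 0.66 [ 0.499  -0.3318  0.    ]
w spare_blank_center 0.87 [ 0.4405 -0.3331  0.036 ]
w spare_blank_center 0.46 [ 0.5499 -0.3705  0.036 ]
```

View pics/c13.png

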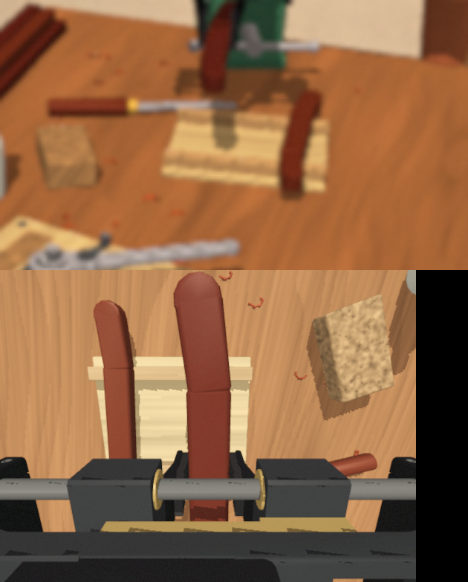

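Wrist view: held blank is parallel to the rack's side and to the spare (left), over the free part, clear of chisel and cork. Lowering.

```bash
python3 -m jog '[[[-0.4,-0.1,1.5,0,0,0,2],[0,0,2,0,0,0,2],[0,0,2,0,0,0,2],[0,0,2,0,0,0,2],[0,0,1.5,0,0,0,2],[0,0,0.8,0,0,0,2],[0,0,0,0,0,0,2],[0,0,0,0,0,0,2]]]'
python3 -m jog '[[[0,0,0.3,0,0,0,2],[0,0,0.3,0,0,0,2],[0,0,0.3,0,0,0,2],[0,0,0.3,0,0,0,2],[0,0,0,0,0,0,2],[0,0,0,0,0,0,2]]]'
python3 - <<'E'
from h import *
st()
E
```

```text
time: 35.25
position: [0.5454, -0.3274, 0.0731]
tool_rot: [2.039, 2.389, 0.0]
ft_force: [-0.1, -0.5, -1.1]
grip_width: 0.343
time: 35.85
position: [0.5449, -0.3272, 0.0605]
tool_rot: [-2.04, -2.389, 0.0]
ft_force: [0.4, -0.4, -1.4]
grip_width: 0.348
t 35.85 p [ 0.5449 -0.3272  0.0605] rv [-2.04  -2.389  0.   ] F [ 0.4 -0.4 -1.4] g 0.348 q [ 1.05  0.54 -0.71  1.66  0.39  1.08  0.38]
```

```bash
for i in 1; do python3 -m jog '[[[0,0,0.2,0,0,0,2],[0,0,0,0,0,0,2]]]'; done
python3 -m jog '[[[0,0,0.1,0,0,0,2],[0,0,0,0,0,0,2],[0,0,0,0,0,0,2]]]'
```

```text
time: 36.05
position: [0.5448, -0.3272, 0.0584]
tool_rot: [-2.04, -2.389, 0.0]
ft_force: [0.5, 0.8, -1.1]
grip_width: 0.342
time: 36.35
position: [0.5449, -0.3272, 0.0575]
tool_rot: [2.04, 2.389, -0.0]
ft_force: [0.2, -0.8, -1.6]
grip_width: 0.345
```

```bash
python3 -m jog '[[[0,0,0.1,0,0,0,2],[0,0,0,0,0,0,2],[0,0,0,0,0,0,2]]]'
```

```text
time: 36.65
position: [0.5451, -0.3273, 0.0571]
tool_rot: [2.04, 2.389, -0.0]
ft_force: [-1.7, 1.3, 4.1]
grip_width: 0.342
```

Contact (Fz +4 N) at the expected height. Opening and lifting away.

```bash
python3 -m jog '[[[0,0,0,0,0,0,3.4],[0,0,0,0,0,0,3.6],[0,0,0,0,0,0,4.2],[0,0,0,0,0,0,5],[0,0,0,0,0,0,5],[0,0,-1,0,0,0,5],[0,0,-2,0,0,0,5],[0,0,-3,0,0,0,5],[0,0,-3,0,0,0,5],[0,0,-3,0,0,0,5],[-2,0,-2,0,0,0,5],[-3,0,-1,0,0,0,5]]]'
python3 -m jog '[[[-3,0,0,0,0,0,5],[-3,0,0,0,0,0,5],[0,0,0,0,0,0,5],[0,0,0,0,0,0,5]]]'
python3 - <<'E'
from h import *
st()
T=imaging.get_image('top');S=imaging.get_image('side');W=imaging.get_image('wrist')
for c,im in(('top',T),('side',S),('wrist',W)):
  for k,z in (('rack',0),('blank_center',.036),('spare_blank_center',.036),('strap_toe',.05),('lever_tip',.086),('nut_top',.078)):
    for l in finder.spot_point(k,c)[:2]:print(c,k,round(l['conf'],2),np.round(atz(im,l['point'],z),4))
  for k in('cork_block','chisel','glue_bottle','tin','block_plane','mallet','loose_nut') if c=='top' else ():
    for l in finder.spot_point(k,c)[:1]:print(c,k,round(l['conf'],2),np.round(atz(im,l['point'],.018*(k=='loose_nut')),3))
w=cv2.resize(W['frame'],(400,300));t=cv2.resize(T['frame'][150:300,240:440],(400,300));s=cv2.resize(S['frame'][140:260,200:380],(450,300))
save({'frame':np.vstack([np.hstack([w,t]),cv2.copyMakeBorder(s,0,0,0,350,cv2.BORDER_CONSTANT)])},'c14.png')
E
```

```text
time: 37.85
position: [0.5548, -0.3752, 0.211]
tool_rot: [2.032, 2.39, 0.001]
ft_force: [0.3, 0.1, 0.5]
grip_width: 0.572
time: 38.25
position: [0.562, -0.4362, 0.2066]
tool_rot: [-2.041, -2.388, -0.001]
ft_force: [-0.1, 0.7, 0.2]
grip_width: 0.576
t 38.25 p [ 0.562  -0.4362  0.2066] rv [-2.041e+00 -2.388e+00 -1.000e-03] F [-0.1  0.7  0.2] g 0.576 q [ 1.09  0.56 -0.7   1.31  0.36  1.4   0.56]
top rack 0.66 [ 0.506  -0.3357  0.    ]
top blank_center 0.9 [ 0.5501 -0.331   0.036 ]
top strap_toe 0.9 [0.626 0.107 0.05 ]
top lever_tip 0.56 [0.5512 0.0709 0.086 ]
top nut_top 0.52 [0.5868 0.1057 0.078 ]
top cork_block 0.77 [ 0.703 -0.212  0.   ]
top chisel 0.85 [ 0.673 -0.408  0.   ]
top glue_bottle 0.52 [ 0.764 -0.114  0.   ]
top tin 0.85 [ 0.478  0.369 -0.   ]
top block_plane 0.75 [0.575 0.418 0.   ]
top mallet 0.75 [0.452 0.516 0.   ]
top loose_nut 0.44 [0.534 0.247 0.018]
side rack 0.66 [ 0.4925 -0.3478  0.    ]
side rack 0.65 [0.5819 0.1219 0.    ]
side blank_center 0.67 [ 0.5539 -0.3472  0.036 ]
side spare_blank_center 0.84 [ 0.4397 -0.3439  0.036 ]
side strap_toe 0.91 [0.624  0.1174 0.05  ]
side strap_toe 0.32 [ 0.5497 -0.321   0.05  ]
side lever_tip 0.46 [0.5428 0.0889 0.086 ]
side nut_top 0.53 [0.6065 0.1655 0.078 ]
side nut_top 0.41 [0.5936 0.1177 0.078 ]
wrist rack 0.96 [ 0.4993 -0.3328  0.    ]
wrist blank_center 0.72 [ 0.5459 -0.3316  0.036 ]
wrist spare_blank_center 0.73 [ 0.4401 -0.3319  0.036 ]
wrist strap_toe 0.36 [ 0.6476 -0.3881  0.05  ]
wrist lever_tip 0.54 [ 0.5462 -0.3371  0.086 ]
```

View pics/c14.png

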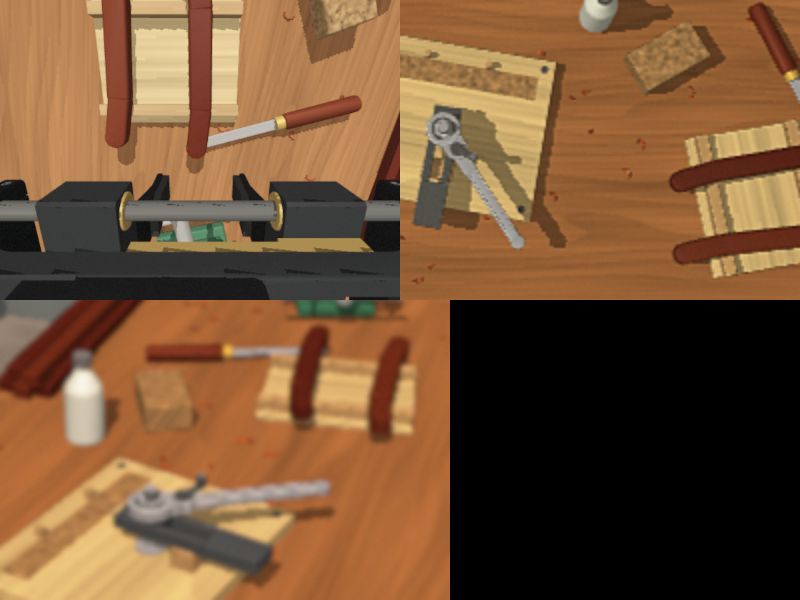

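Blank lies parallel to the spare across both battens; toe is fully back, lever on the loosening side, and all other things are in place. Handing in.

```bash
python3 -c "
from h import *
st();close_job()"
```

```text
t 39.65 p [ 0.5622 -0.4358  0.2066] rv [ 2.04   2.389 -0.   ] F [-0.1 -0.6 -0. ] g 0.567 q [ 1.09  0.56 -0.7   1.31  0.36  1.4   0.56]
the job is handed in; nothing more can be done
```

I did every step and handed the job in at 39.7 s; no verdict was reported. I flipped the lever and swung the handle in three driving strokes. Then I pushed the strap back, lifted the blank out and set it down across both battens.

**Last checks**
- **Blank:** it lies across both battens, about 45 mm along the rack's x and close to the middle in y, parallel to the spare. I lowered it until it touched (about 4 N) before letting go.
- **Strap:** the toe was pushed to its stop with 8 N, about 60 mm of travel. The top camera put it roughly 35 mm from the stud.
- **Lever:** the last pictures show it on the loosening side.
- **Other things:** the spare and the other bench items show within about 12 mm of where they started, which is within the finder's error.

**What failed or disagreed**
- **Handle hit its swing limit:** on the first stroke it stopped hard at about 138° of swing. The wrist force reached about 107 N at the end of that move, against the 120 N limit, and I backed off at once. The peak in between, and any load on the gripper's body, were not seen.
- **Nut turn not measured:** I added it up from the handle strokes, allowing for the largest tooth loss, which gives at least about 3.4 rad plus a further short stroke. The freely sliding strap confirms only that the clamping force is gone.
- **Finder spread:** views disagreed by up to about 2 cm on some points, for example the rack and blank centres from the side camera. That is inside the placing tolerance.

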